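Unscrew the vibratory polisher's cap and load a horn bangle

TASK

The polisher's bowl is to take one more piece. Unscrew its screw cap by turning the black grip anticlockwise, several turns with a fresh grip each time, until the cap comes off freely, and set it down gently, grip upwards, in the middle of the rubber mat. Then take the horn bangle that lies on the bench on the near side of the polisher and put it into the bowl, letting go of it close above the open mouth, and leave the other things on the bench where they are.

Things in the scene. Friction and masses are not known exactly. Their poses are not given: they have to be found in the camera images.
- bowl: The bench vibratory polisher, fixed: grey motor base 150 x 150 x 46 mm, springs, and a round dull green steel bowl 162 mm across with a threaded neck on top. Origin: on the bowl's vertical axis, at bench height; z up. The bowl's shoulder lies at z = 114 mm; from it the neck, 96 mm across, rises to the rim at z = 146 mm. Bowl floor inside: z = 80 mm, 150 mm wide; a paler bangle already lies there.
- bowl_rim (a point): Centre of the bowl's open mouth, at the height of its rim (146 mm above the bench); z up. The clear bore of the neck is 80 mm wide, 32 mm deep, and opens into the wider bowl.
- cap: The grey alloy screw cap, 0.3 kg, 107 mm across, 32 mm high without its grip, screwed home at first. Origin: centre of the skirt's lower edge, 119 mm above the bench when home; z up. Right-hand 3-start thread, 24 mm lead: turned anticlockwise from above it rises 3.8 mm per rad after up to 0.3 rad slack; it is free to lift off after 3.1 to 3.4 rad in all, and turning further does no harm.
- cap_grip (a point): Centre of the cap's round black lobed grip (52 mm diameter, 28 mm high), on the cap's axis 48 mm above its origin. The grip can be taken from above at any yaw; the cap's flat top lies 16 mm below this point. The cap turns easily, stays where it is left, and cannot be pulled off before the thread is free. It rises as it is turned, so follow it upwards.
- mat: The black ribbed rubber mat, 140 x 140 x 5 mm, fixed flat on the bench. Origin: centre of its underside (its top is 5 mm higher); z up.
- bangle: The dark horn bangle, an open ring 66 x 61 mm and 13 mm high with a wall some 6 mm thick, 30 g, lying flat on the near part of the bench. Origin: centre of its underside; z along the ring's axis; 66 mm along its x, 61 mm along its y. It can be gripped across its outside.
- roll: Bystander: roll of abrasive cloth, a solid disc 62 mm across and 22 mm high, lying flat; origin at the centre of its underside.
- blank: Bystander: sawn horn ring blank, 35 x 32 x 23 mm, smaller and taller than the bangle; origin at the centre of its underside.
- block: Bystander: cork sanding block, 52 x 86 x 26 mm; origin at the centre of its underside.
- comb: Bystander: half-finished pale horn comb, 53 x 95 x 4 mm, lying flat; origin at the centre of its underside.
Not all that is in view belongs to the job. Leave any orange look-alike of the bangle alone.

How it is judged:
By the outcome, as a careful person would: the job done as asked, in the order asked, and still so for the second after the job is handed in, with the robot touching nothing.
It also fails if it takes over 72 s, if anything falls off the work surface, if the arm or the gripper's body presses on something with over 40 N, if the wrist force passes 120 N, or if a joint passes its speed limit or range.

ROBOT

A 6-joint arm with a two-finger parallel gripper is mounted at the origin on a cart in front of the work surface, level with it; the furniture and walls round the work are solid. World frame = base frame: x ahead of the robot, y to its left, z up, the work surface at z = 0. Lengths are in mm, angles in rad, forces in N, time in s.
With the tool pointing down it reaches from about 250 to 775 mm from the base axis. Payload 4 kg.
Tool frame: the origin (TCP) lies midway between the tips of the shut fingers; the grasp point (between the pads) lies 19 mm behind it; z points along the fingers, y is the line along which they close (so a half turn about z gives the same grasp; the last joint's range is limited). The gripper opens to 94 mm and grips with 3 to 60 N. Pads are 16 mm wide; open, the fingers measure 119 mm over their backs; the gripper's body (75 mm by 177 mm) begins 78 mm behind the grasp point.
Start: joints at [1.148, 0.087, 1.371, -0, 1.684, -0.103], TCP at [172.917, 522.13, 205.506] pointing down, gripper open.
Joint ranges: [-3.1, 3.1], [-0.76, 2.03], [0.27, 2.55], [-1.08, 4.22], [0.17, 2.65], [-2.57, 2.57]. Speed limits (rad/s): [2.79, 2.79, 3.14, 3.14, 3.14, 3.14].

INTERFACE

Orientations are given as a unit quaternion [w, x, y, z].
In Python, from bench import telemetry, optics, job gives the robot as it stands.
- The arm moves only by the shell command python3 -m creep 'ROWS'. ROWS is JSON, one flat list of numbers, 5 for each row, row after row: the opening, from 0 (shut) to 1 (fully open), then the shift along the tool's x, y, z in cm, then the turn about the tool's z in degrees. In form: [grip, dx, dy, dz, yaw, grip, dx, dy, dz, yaw, ...]. A call has 1 to 20 rows; each row is the pose to reach, as a shift and turn from the pose commanded when the call began, along the tool's axes at that moment; what a row does not reach only later rows make up. A row lasts 1/10 s, in which the tool goes at most 50 mm and 8.59 degrees, less where a joint would pass 70% of its speed; a pose out of reach is approached as far as the arm can. A call with a gripper value outside its range is refused whole. The fingers move at their own pace and stop on an object; the grip force is fixed at half the most. Time passes only in rows, so rows that repeat a pose let the fingers close. It gives the time, the measured TCP pose, the force, the opening and the grip force at its end, in the units of the state.
- telemetry.sense(): the state, without advancing time (a new reading comes with each control period).
- optics.capture(name): name is "scene" or "side" or "wrist"; returns a dict with "image" (400x640x3 uint8, blue, green, red), "z_map" (400x640 float32, mm along the optical axis (not along the pixel's ray), 0 where there is no reading), "intrinsics" (3x3 intrinsics, pixels), "extrinsics" (4x4, takes a point from camera to world coordinates). Camera axes: x right, y up, looking along -z (the intrinsics and any distortion apply to the point x, -y, -z); pixel columns grow to the right and rows downward; lengths in mm; the calibration is good to about 2 mm. A picture is of the moment at which its call begins.
- job.sign_off(): hands the job in; it is judged then, once.
The state is a dict: "t": time; "joint_pos": joint angles; "joint_velocities": joint speeds; "effort": joint torques, N m; "eef_pos": TCP position; "tcp_rot": TCP orientation; "wrist_force": force on the tool from outside, world axes, zero at the start; "moment": the same for the moment, N m; "gripper_width": finger opening in mm; "finger_force": force on a finger pad.
Only numpy, scipy, OpenCV 4.12 (cv2) and the standard library are available. Lean on these libraries where they do the work, as an engineer would, in place of code of your own. Each camera call takes 0.05 s, during which the arm holds its last target. There are 200 camera calls.

## Working session

There is one attempt and no reset: what is moved stays moved. The work goes in short steps, Python scripts to look and compute and a shell command to move; the robot and the scene stay as the last step left them, time stands still between calls to the robot, and variables do not carry over. Pictures are saved under pics/ and viewed, at most 10 in all, crops included, and the job is handed in when it is done.

```bash
mkdir -p pics; ls
cat > h.py <<'E'
import numpy as np, cv2
from bench import telemetry, optics, job
def cap(n):
    c=optics.capture(n); return c
def world(c,u,v,z=None,d=None):
    K=np.array(c["intrinsics"]);E=np.array(c["extrinsics"])
    r=np.array([(u-K[0,2])/K[0,0],-(v-K[1,2])/K[1,1],-1.])
    if d is not None: return (E@np.append(r*d,1))[:3]
    w=E[:3,:3]@r; o=E[:3,3]; return o+w*(z-o[2])/w[2]
def cloud(c):
    D=c["z_map"];K=np.array(c["intrinsics"]);E=np.array(c["extrinsics"])
    v,u=np.indices(D.shape)
    P=np.stack([(u-K[0,2])/K[0,0]*D,-(v-K[1,2])/K[1,1]*D,-D],-1)
    W=P@E[:3,:3].T+E[:3,3]; W[D==0]=np.nan; return W
E
python3 - <<'E'
from h import *
s=telemetry.sense(); print({k:np.round(v,3) for k,v in s.items()})
for n in("scene","side"):
    c=cap(n); cv2.imwrite(f"pics/{n}0.png",c["image"]); np.savez(f"{n}0.npz",**c); print(np.round(c["intrinsics"],1).tolist(),np.round(c["extrinsics"],3).tolist())
E
```

```text
pics
{'t': np.float64(0.0), 'joint_pos': array([ 1.148,  0.088,  1.372, -0.   ,  1.684, -0.103]), 'joint_velocities': array([ 0.001, -0.002,  0.001, -0.001, -0.001, -0.001]), 'effort': array([ 0.0000e+00, -3.4018e+01, -3.0243e+01,  7.2000e-02,  3.3000e-02,
       -0.0000e+00]), 'eef_pos': array([172.681, 521.616, 204.325]), 'tcp_rot': array([-0.   ,  0.159,  0.987, -0.001]), 'wrist_force': array([-0.876,  0.959,  0.038]), 'moment': array([ 0.012, -0.008,  0.006]), 'finger_force': np.float64(0.0), 'gripper_width': np.float64(93.974)}
[[367.3, 0.0, 315.9], [0.0, 367.3, 198.6], [0.0, 0.0, 1.0]] [[0.756, 0.463, -0.463, 184.312], [-0.654, 0.518, -0.551, -417.026], [-0.015, 0.72, 0.694, 713.473], [0.0, 0.0, 0.0, 1.0]]
[[496.7, 0.0, 318.9], [0.0, 496.7, 200.5], [0.0, 0.0, 1.0]] [[0.947, 0.223, -0.231, 252.638], [-0.321, 0.653, -0.686, -928.506], [-0.002, 0.724, 0.69, 1059.785], [0.0, 0.0, 0.0, 1.0]]
```

View pics/scene0.png

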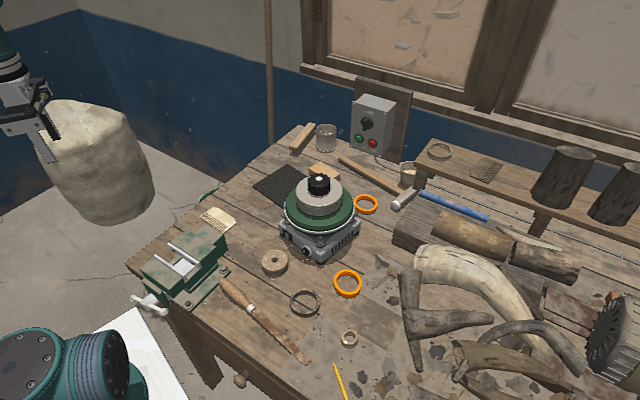

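View pics/side0.png

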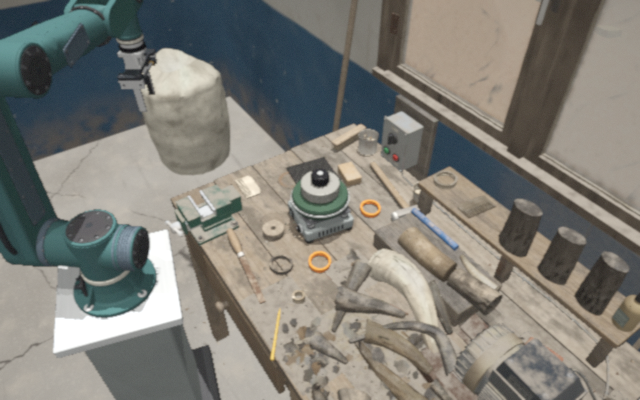

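Scene view: the dark ring at (304,303) is the likely bangle. Things it could be confused with are the orange rings at (348,283) and (366,204), the roll at (275,263), the blank at (349,338) and a ring on the shelf at (440,151). The grip is at (318,183), and the mat is at about (282,186), partly hidden by the polisher. In the side view, the ring is at (281,264), the grip at (320,177) and the mat at (312,168). I choose the dark ring and will check it in a crop.

Run:
```python
from h import *
out=[]
for n,boxes in (("scene",dict(ring=(285,286,324,320),grip=(304,168,334,200),mat=(245,160,310,210),roll=(258,246,292,280),blank=(338,326,362,350))),("side",dict(ring=(266,252,296,276),grip=(308,166,332,188),mat=(284,150,345,190)))):
    c=dict(np.load(f"{n}0.npz")); W=cloud(c); g=c["image"].max(2)
    out.append(cv2.resize(c["image"][160:360,240:400] if n=="scene" else c["image"][140:300,240:368],(400,500),interpolation=cv2.INTER_CUBIC))
    for k,(a,b,e,f) in boxes.items():
        w=W[b:f,a:e].reshape(-1,3); gg=g[b:f,a:e].ravel()
        if k=="ring": m=(w[:,2]>6)&(w[:,2]<25)
        elif k=="grip": m=(w[:,2]>155)
        elif k=="mat": m=(w[:,2]<15)&(gg<55)
        else: m=w[:,2]>8
        p=w[m]
        if len(p)<5: print(n,k,"few",len(p)); continue
        (cx,cy),sz,an=cv2.minAreaRect(p[:,:2].astype(np.float32))
        print(n,k,len(p),"rect",np.round([cx,cy,*sz,an],1),"z",np.round(np.percentile(p[:,2],[5,50,95]),1),"rng",np.round(np.percentile(p,[1,99],axis=0),0).tolist())
        if k=="mat": print(np.round(cv2.boxPoints(((cx,cy),sz,an))).tolist())
    # bowl pieces: cap top level circle
    m=(np.abs(W[...,2]-151)<4); m[:,:280]=0; m[:,360:]=0;m[230:]=0;m[:150]=0
    p=W[m]; print(n,"captop",len(p),np.round(cv2.minEnclosingCircle(p[:,:2].astype(np.float32)),1) if 0 else [np.round(x,1) for x in cv2.minEnclosingCircle(p[:,:2].astype(np.float32))])
cv2.imwrite("pics/crop0.png",np.hstack(out))
```

```text
scene ring 327 rect [425.5 -80.3  65.3  68.7  43.7] z [ 7.2 13.2 15.3] rng [[382.0, -113.0, 6.0], [459.0, -50.0, 16.0]]
scene grip 439 rect [582.3  48.6  49.7  48.8  84.5] z [158.4 180.1 184.2] rng [[558.0, 24.0, 156.0], [605.0, 71.0, 187.0]]
scene mat 131 rect [622.8 300.9 137.7 228.4   4.8] z [2.4 5.8 8.3] rng [[554.0, 183.0, 0.0], [696.0, 382.0, 9.0]]
[[545.0, 409.0], [564.0, 181.0], [701.0, 193.0], [682.0, 420.0]]
scene roll 529 rect [438.6  42.   61.2  60.3  85.5] z [12.1 22.3 24.4] rng [[409.0, 12.0, 9.0], [468.0, 71.0, 25.0]]
scene blank 222 rect [ 439.  -206.2   36.6   33.8   71. ] z [ 9.4 22.3 25.1] rng [[423.0, -220.0, 8.0], [456.0, -189.0, 26.0]]
scene captop 804 [array([582.8,  48.2]), np.float64(54.4)]
side ring 178 rect [425.1 -83.2  64.1  60.5  74.1] z [ 6.4 11.3 15.2] rng [[396.0, -116.0, 6.0], [456.0, -50.0, 17.0]]
side grip 282 rect [582.2  44.2  51.5  49.4  17.9] z [158.5 177.7 182.6] rng [[557.0, 20.0, 156.0], [604.0, 68.0, 185.0]]
side mat few 0
side captop 479 [array([581.6,  45.2]), np.float64(55.8)]
```

View pics/crop0.png

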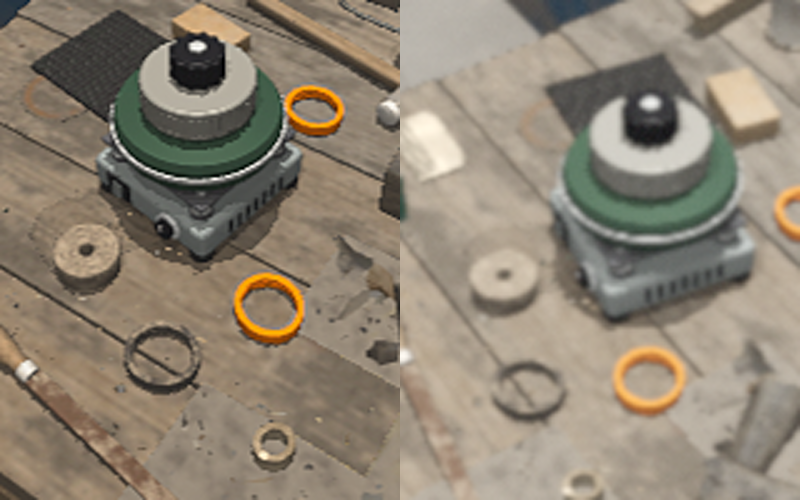

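The crop confirms the choice: the open dark brown ring at crop (162,357) is the bangle. The orange rings, the solid roll and the small blank are clearly different from it. Next I'll find the mat corners.

Run:
```python
from h import *
P={}
for n,(a,b,e,f) in (("scene",(245,155,325,215)),("side",(280,148,350,200))):
    c=dict(np.load(f"{n}0.npz")); W=cloud(c); im=c["image"].astype(int)
    m=np.zeros(im.shape[:2],np.uint8); mm=(im.max(2)<75)&(np.ptp(im,axis=2)<25)&(W[...,2]<35)
    m[b:f,a:e]=mm[b:f,a:e]; m=cv2.morphologyEx(m,cv2.MORPH_CLOSE,np.ones((3,3),np.uint8)); m=cv2.morphologyEx(m,cv2.MORPH_OPEN,np.ones((3,3),np.uint8))
    k,l,st,_=cv2.connectedComponentsWithStats(m); i=1+st[1:,4].argmax(); 
    ct=cv2.findContours((l==i).astype(np.uint8),0,1)[0][0]; h=cv2.approxPolyDP(ct,2.5,True)[:,0]
    print(n,st[i]); 
    for q in h: print(q,np.round(world(c,*q,z=5)[:2],0))
    w=np.array([world(c,*q,z=5)[:2] for q in ct[:,0]],np.float32); r=cv2.minAreaRect(w); print(r,np.round(cv2.boxPoints(r)).tolist())
```

```text
scene [ 254  165   52   42 1103]
[289 165] [693. 313.]
[266 175] [612. 322.]
[254 185] [560. 308.]
[279 206] [563. 191.]
[305 177] [693. 237.]
((627.4989624023438, 257.1669921875), (141.6543731689453, 131.47647094726562), 5.725448131561279) [[550.0, 316.0], [564.0, 185.0], [705.0, 199.0], [691.0, 330.0]]Traceback (most recent call last):
  File "<stdin>", line 7, in <module>
ValueError: attempt to get argmax of an empty sequence
```

```bash
cat >> h.py <<'E'
from scipy.spatial.transform import Rotation as Ro
def rel(*ts):
    s=telemetry.sense(); q=s["tcp_rot"]; R=Ro.from_quat([q[1],q[2],q[3],q[0]]).as_matrix()
    print("t",round(s["t"],2),"tcp",np.round(s["eef_pos"],1),"ythe",round(float(np.degrees(np.arctan2(R[1,1],R[0,1]))),1),"w",round(float(s["gripper_width"]),1),"F",np.round(s["wrist_force"],1),"j6",round(s["joint_pos"][5],2))
    for t in ts: print(t,"->",np.round(R.T@(np.array(t)-s["eef_pos"])/10,2))
E
python3 -c "
from h import *
rel((582,47,320),(627,252,320))"
```

```text
t 0.1 tcp [172.7 521.7 204.4] ythe 71.7 w 94.1 F [-0.3 -0.6  1. ] j6 -0.1
(582, 47, 320) -> [-53.77 -32.22 -11.5 ]
(627, 252, 320) -> [-51.6  -11.34 -11.54]
```

```bash
python3 -m creep '[1,0,0,-11.5,0, 1,0,0,-11.5,0, 1,0,0,-11.5,0, 1,-51.6,-11.3,-11.5,0, 1,-51.6,-11.3,-11.5,0, 1,-51.6,-11.3,-11.5,0, 1,-51.6,-11.3,-11.5,0, 1,-51.6,-11.3,-11.5,0, 1,-51.6,-11.3,-11.5,0, 1,-51.6,-11.3,-11.5,0, 1,-51.6,-11.3,-11.5,0, 1,-51.6,-11.3,-11.5,0, 1,-51.6,-11.3,-11.5,0, 1,-51.6,-11.3,-11.5,0, 1,-51.6,-11.3,-11.5,0, 1,-51.6,-11.3,-11.5,0, 1,-51.6,-11.3,-11.5,0, 1,-51.6,-11.3,-11.5,0, 1,-51.6,-11.3,-11.5,0]'
python3 - <<'E'
from h import *
c=cap("wrist"); cv2.imwrite("pics/w1.png",c["image"]); np.savez("w1.npz",**c)
print(np.round(c["extrinsics"],3).tolist())
rel((582,47,320))
E
```

```text
t: 2.0
eef_pos: [626.3, 253.7, 321.5]
tcp_rot: [0.001, 0.158, 0.987, 0.0]
wrist_force: [0.6, 0.3, -0.5]
gripper_width: 93.9
finger_force: 0.0
[[0.312, -0.913, -0.262, 549.264], [0.95, 0.3, 0.085, 278.903], [0.001, -0.275, 0.961, 502.008], [0.0, 0.0, 0.0, 1.0]]
t 2.05 tcp [626.4 253.5 321.3] ythe 71.8 w 93.8 F [-0.4  0.6 -0.4] j6 -0.95
(582, 47, 320) -> [ -2.25 -21.01   0.12]
```

View pics/w1.png

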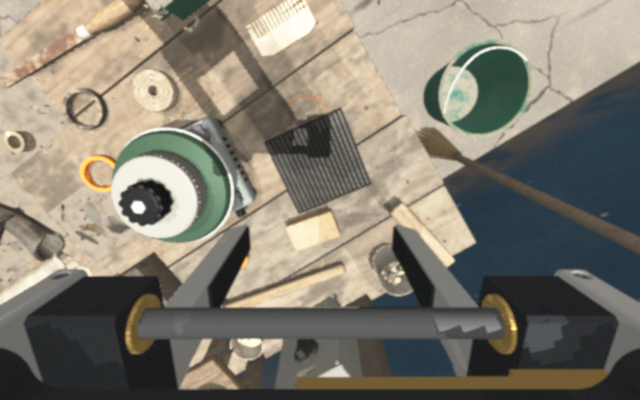

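The wrist view shows the whole mat, with corners at about (266,147), (338,109), (371,183) and (296,214). The grip top is at (145,203), the dark bangle at (86,109) and the orange ring at (99,173). The cork block, the stick and the jar are beyond the mat.

Run:
```python
from h import *
c=dict(np.load("w1.npz")); im=c["image"].astype(int); m=np.zeros(im.shape[:2],np.uint8)
m[100:222,258:378]=((im.max(2)<95)&(np.ptp(im,axis=2)<22))[100:222,258:378]
m=cv2.morphologyEx(m,cv2.MORPH_OPEN,np.ones((5,5),np.uint8)); m=cv2.morphologyEx(m,cv2.MORPH_CLOSE,np.ones((7,7),np.uint8))
k,l,st,_=cv2.connectedComponentsWithStats(m); i=1+st[1:,4].argmax(); ct=cv2.findContours((l==i).astype(np.uint8),0,1)[0][0]
print(st[i]); r=cv2.minAreaRect(np.array([world(c,*q,z=5)[:2] for q in ct[:,0]],np.float32)); print(r)
q=np.array([world(c,u,v,z=5)[:2] for u,v in ((266,147),(338,109),(371,183),(296,214))]); print(q.round(),q.mean(0))
W=cloud(c)
p=W[(W[...,2]>170)&(W[...,2]<195)&(np.indices(W.shape[:2])[1]<250)]; print("grip",[np.round(x,1) for x in cv2.minEnclosingCircle(p[:,:2].astype(np.float32))],np.nanmedian(p[:,2]))
m=np.zeros(W.shape[:2],bool); m[80:140,60:112]=1; p=W[m&(W[...,2]>6)&(W[...,2]<25)]; print("ring",cv2.minAreaRect(p[:,:2].astype(np.float32)),np.percentile(p[:,2],[5,50,95]), len(p))
m=np.zeros(W.shape[:2],bool); m[140:260,100:240]=1;p=W[m&(abs(W[...,2]-151)<4)];print("captop",cv2.minEnclosingCircle(p[:,:2].astype(np.float32)))
b=W[200:300,280:450]; print("tall near mat",np.round(np.nanmax(W[195:290,280:330,2]),0))
```

```text
[ 258  100   76   59 2890]
((564.5216674804688, 231.3001708984375), (126.35334777832031, 90.25664520263672), 66.90637969970703)
[[575. 174.]
 [555. 307.]
 [690. 325.]
 [704. 182.]] [631.02742948 246.99284573]
grip [array([582.9,  49.2]), np.float64(26.5)] 181.86289275154886
ring ((428.3756408691406, -81.86875915527344), (63.130157470703125, 68.24240112304688), 45.577632904052734) [ 6.80046667 13.5996652  15.79279574] 746
captop ((582.95654296875, 48.72812271118164), 54.43628692626953)
tall near mat 31.0
```

```bash
python3 -m creep '[1,-2.1,-20.9,0,24, 1,-2.1,-20.9,0,48, 1,-2.1,-20.9,0,72, 1,-2.1,-20.9,0,72, 1,-2.1,-20.9,0,72, 1,-2.1,-20.9,0,72, 0.9,-2.1,-20.9,0,72, 0.9,-2.1,-20.9,0,72, 0.9,-2.1,-20.9,4,72, 0.9,-2.1,-20.9,10,72, 0.9,-2.1,-20.9,10,72, 0.9,-2.1,-20.9,10,72, 0.9,-2.1,-20.9,10,72]'
python3 - <<'E'
from h import *
c=cap("wrist"); cv2.imwrite("pics/w2.png",c["image"])
rel((583,48,156)); W=cloud(c); p=W[(W[...,2]>174)&(W[...,2]<190)]; p=p[np.hypot(p[:,0]-583,p[:,1]-48)<35]
print(len(p),[np.round(x,1) for x in cv2.minEnclosingCircle(p[:,:2].astype(np.float32))],np.median(p[:,2]))
p=W[abs(W[...,2]-151)<4];p=p[np.hypot(p[:,0]-583,p[:,1]-48)<65];print("captop",len(p),[np.round(x,1) for x in cv2.minEnclosingCircle(p[:,:2].astype(np.float32))])
E
```

```text
t: 3.35
eef_pos: [582.8, 47.8, 223.8]
tcp_rot: [0.002, 0.709, 0.705, 0.002]
wrist_force: [-0.2, -0.3, 1.7]
gripper_width: 84.6
finger_force: 0.0
t 3.4 tcp [583.4  47.8 224.7] ythe -0.3 w 84.3 F [ 0.1 -0.4  0.5] j6 -0.01
(583, 48, 156) -> [ 0.02 -0.08  6.87]
2799 [array([583.1,  49.8]), np.float64(25.7)] 182.0732241889196
captop 7408 [array([583.2,  49.2]), np.float64(53.6)]
```

```bash
python3 -m creep '[0.9,0.1,0,4,0, 0.9,0.1,0,6.8,0, 0.9,0.1,0,6.8,0, 0.9,0.1,0,6.8,0, 0,0.1,0,6.8,0, 0,0.1,0,6.8,0, 0,0.1,0,6.8,0, 0,0.1,0,6.8,0, 0,0.1,0,6.8,0, 0,0.1,0,6.8,0]'
python3 -c "
from h import *
rel((583,49,156))"
```

```text
t: 4.4
eef_pos: [582.8, 48.6, 153.1]
tcp_rot: [0.001, 0.709, 0.705, 0.001]
wrist_force: [3.6, -0.3, 0.7]
gripper_width: 51.4
finger_force: 30.0
t 4.4 tcp [582.8  48.6 153.1] ythe -0.3 w 51.4 F [ 3.6 -0.3  0.7] j6 -0.01
(583, 49, 156) -> [ 0.04  0.03 -0.29]
```

```bash
python3 -m creep '[0,0,0,0,-8, 0,0,0,-0.05,-16, 0,0,0,-0.1,-24, 0,0,0,-0.15,-32, 0,0,0,-0.2,-40, 0,0,0,-0.25,-48, 0,0,0,-0.3,-56, 0,0,0,-0.35,-64, 0,0,0,-0.4,-72, 0,0,0,-0.45,-80, 0,0,0,-0.5,-88, 0,0,0,-0.55,-96, 0,0,0,-0.55,-96, 0,0,0,-0.55,-96]'
python3 -c "
from h import *
rel((583,49,156))"
```

```text
t: 5.8
eef_pos: [582.6, 48.8, 158.7]
tcp_rot: [0.002, -0.048, 0.999, 0.0]
wrist_force: [5.4, -0.7, 0.5]
gripper_width: 51.6
finger_force: 30.0
t 5.8 tcp [582.6  48.8 158.7] ythe 95.5 w 51.6 F [ 5.4 -0.7  0.5] j6 -1.68
(583, 49, 156) -> [-0.04  0.02  0.27]
```

```bash
python3 -m creep '[0.85,0,0,0,0, 0.85,0,0,0,0, 0.85,0,0,-0.1,0, 0.85,0,0,-0.1,8, 0.85,0,0,-0.1,16, 0.85,0,0,-0.1,24, 0.85,0,0,-0.1,32, 0.85,0,0,-0.1,40, 0.85,0,0,-0.1,48, 0.85,0,0,-0.1,56, 0.85,0,0,-0.1,64, 0.85,0,0,-0.1,72, 0.85,0,0,-0.1,80, 0.85,0,0,-0.1,88, 0.85,0,0,-0.1,96, 0,0,0,-0.1,96, 0,0,0,-0.1,96, 0,0,0,-0.1,96, 0,0,0,-0.1,96, 0,0,0,-0.1,96]'
python3 -c "
from h import *
rel((583,49,156))"
```

```text
t: 7.8
eef_pos: [582.4, 48.5, 159.1]
tcp_rot: [0.001, 0.709, 0.705, 0.001]
wrist_force: [2.9, -0.0, -0.3]
gripper_width: 51.6
finger_force: 30.0
t 7.8 tcp [582.4  48.5 159.1] ythe -0.3 w 51.6 F [ 2.9 -0.  -0.3] j6 -0.01
(583, 49, 156) -> [0.05 0.06 0.31]
```

```bash
python3 -m creep '[0,0,0,0,0, 0,0,0,-0.05,-8, 0,0,0,-0.1,-16, 0,0,0,-0.15,-24, 0,0,0,-0.2,-32, 0,0,0,-0.25,-40, 0,0,0,-0.3,-48, 0,0,0,-0.35,-56, 0,0,0,-0.4,-64, 0,0,0,-0.45,-72, 0,0,0,-0.5,-80, 0,0,0,-0.55,-88, 0,0,0,-0.6,-96, 0,0,0,-0.6,-96, 0,0,0,-0.6,-96]'
python3 -c "
from h import *
rel((583,49,156))"
```

```text
t: 9.3
eef_pos: [582.1, 48.4, 165.5]
tcp_rot: [0.001, -0.048, 0.999, -0.0]
wrist_force: [2.5, -1.5, 0.3]
gripper_width: 51.5
finger_force: 30.0
t 9.3 tcp [582.1  48.4 165.5] ythe 95.5 w 51.5 F [ 2.5 -1.5  0.3] j6 -1.68
(583, 49, 156) -> [-0.09  0.05  0.95]
```

```bash
python3 -m creep '[0.85,0,0,0,0, 0.85,0,0,0,0, 0.85,0,0,-0.1,0, 0.85,0,0,-0.1,8, 0.85,0,0,-0.1,16, 0.85,0,0,-0.1,24, 0.85,0,0,-0.1,32, 0.85,0,0,-0.1,40, 0.85,0,0,-0.1,48, 0.85,0,0,-0.1,56, 0.85,0,0,-0.1,64, 0.85,0,0,-0.1,72, 0.85,0,0,-0.1,80, 0.85,0,0,-0.1,88, 0.85,0,0,-0.1,96, 0,0,0,-0.1,96, 0,0,0,-0.1,96, 0,0,0,-0.1,96, 0,0,0,-0.1,96, 0,0,0,-0.1,96]'
python3 -m creep '[0,0,0,0,0, 0,0,0,-0.05,-8, 0,0,0,-0.1,-16, 0,0,0,-0.1,-24, 0,0,0,-0.1,-32, 0,0,0,-0.1,-40, 0,0,0,-0.1,-48, 0,0,0,-0.1,-56, 0,0,0,-0.1,-64, 0,0,0,-0.1,-64, 0,0,0,-0.1,-64]'
python3 -c "
from h import *
rel((583,49,156))"
```

```text
t: 11.3
eef_pos: [581.7, 48.6, 166.0]
tcp_rot: [0.0, 0.709, 0.705, 0.0]
wrist_force: [0.8, -1.1, 0.4]
gripper_width: 51.8
finger_force: 29.9
t: 12.4
eef_pos: [583.0, 47.2, 170.2]
tcp_rot: [0.003, 0.228, 0.974, -0.001]
wrist_force: [1.0, -3.9, 6.3]
gripper_width: 51.8
finger_force: 30.0
t 12.4 tcp [583.   47.2 170.2] ythe 63.7 w 51.8 F [ 1.  -3.9  6.3] j6 -1.13
(583, 49, 156) -> [0.09 0.17 1.42]
```

```bash
python3 -m creep '[0,0,0,-0.4,0, 0,0,0,-0.7,0, 0,0,0,-1.0,0, 0,0,0,-1.3,0]'
python3 - <<'E'
from h import *
rel((583,49,260))
E
```

```text
t: 12.8
eef_pos: [581.2, 49.3, 178.8]
tcp_rot: [-0.001, 0.227, 0.974, 0.0]
wrist_force: [0.4, 1.0, -4.0]
gripper_width: 51.4
finger_force: 29.9
t 12.8 tcp [581.2  49.3 178.8] ythe 63.7 w 51.4 F [ 0.4  1.  -4. ] j6 -1.13
(583, 49, 260) -> [-0.16  0.06 -8.12]
```

```bash
python3 -m creep '[0,0,0,-2,0, 0,0,0,-4,0, 0,0,0,-6,0, 0,0,0,-8,0, 0,0,0,-9,0, 0,0,0,-9,0, 0,0,0,-9,0]'
python3 - <<'E'
from h import *
rel((630,249,270),(630,249,70))
c=cap("scene"); cv2.imwrite("pics/s3.png",c["image"][120:240,240:400].repeat(4,0).repeat(4,1))
E
```

```text
t: 13.5
eef_pos: [580.8, 48.6, 268.9]
tcp_rot: [-0.001, 0.228, 0.974, -0.0]
wrist_force: [-0.2, -0.1, -4.0]
gripper_width: 51.7
finger_force: 29.9
t 13.5 tcp [580.8  48.6 268.9] ythe 63.7 w 51.7 F [-0.2 -0.1 -4. ] j6 -1.13
(630, 249, 270) -> [ 4.48 20.14 -0.12]
(630, 249, 70) -> [ 4.44 20.16 19.88]
```

View pics/s3.png

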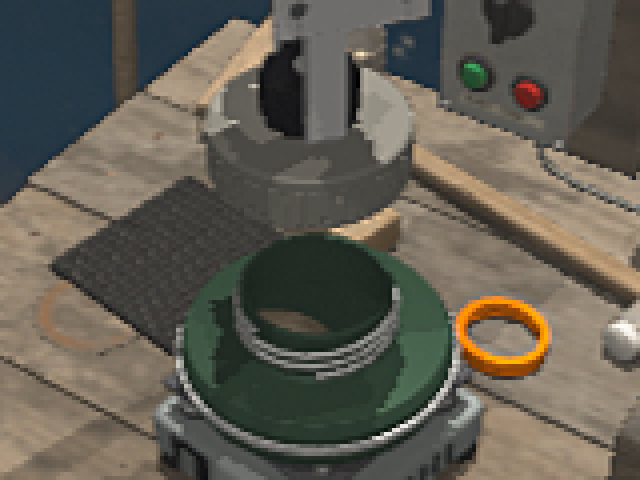

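The cap is off, hanging level in the gripper, and the neck at crop (320,300) is open. Next I'll move it over the mat.

```bash
python3 -m creep '[0,1,4.5,0,0, 0,2,9,0,0, 0,3.2,14,0,0, 0,4.2,18.5,0,0, 0,4.5,20.1,0,0, 0,4.5,20.1,4,0, 0,4.5,20.1,8,0, 0,4.5,20.1,12,0, 0,4.5,20.1,15,0, 0,4.5,20.1,15,0, 0,4.5,20.1,15,0]'
python3 - <<'E'
from h import *
c=cap("wrist"); cv2.imwrite("pics/w4.png",c["image"]); W=cloud(c); s=telemetry.sense()["eef_pos"]
p=W[np.hypot(W[...,0]-s[0],W[...,1]-s[1])<53]; p=p[(p[:,2]>s[2]-12)&(p[:,2]<s[2]+6)]
h,e=np.histogram(p[:,2]-s[2],bins=np.arange(-12,7)); print(h,e[0])
rel((630,249,45))
c=cap("scene");D=cloud(c); np.savez("s4.npz",**c)
p=D[(np.hypot(D[...,0]-s[0],D[...,1]-s[1])<60)&(D[...,2]>s[2]-60)&(D[...,2]<s[2]-8)]; print(np.percentile(p[:,2]-s[2],[0.5,2,5,50]),len(p))
E
```

```text
t: 14.65
eef_pos: [629.5, 248.5, 118.7]
tcp_rot: [-0.001, 0.228, 0.974, -0.001]
wrist_force: [0.9, 0.3, -2.9]
gripper_width: 51.8
finger_force: 29.9
[   0    0    0    1   18  177 1850 4167 2358  218   10   23   42   38
   53   48   43   74] -12
t 14.7 tcp [630.9 248.9 121.2] ythe 63.7 w 51.4 F [ 0.1  0.1 -3.3] j6 -0.82
(630, 249, 45) -> [ 0.09 -0.04  7.62]
[-34.78568563 -34.3464598  -33.71000322 -20.81841486] 302
```

```bash
python3 -m creep '[0,0,0,3,0, 0,0,0,5.5,0, 0,0,0,6.8,0, 0,0,0,7.1,0, 0,0,0,7.3,0, 0,0,0,7.4,0, 0,0,0,7.5,0, 0,0,0,7.5,0, 0,0,0,7.5,0]'
python3 -c "
from h import *
rel((630,249,41))"
```

```text
t: 15.65
eef_pos: [630.6, 248.8, 45.6]
tcp_rot: [0.0, 0.228, 0.974, 0.0]
wrist_force: [0.4, 0.6, -3.1]
gripper_width: 51.6
finger_force: 29.9
t 15.65 tcp [630.6 248.8  45.6] ythe 63.7 w 51.6 F [ 0.4  0.6 -3.1] j6 -0.82
(630, 249, 41) -> [ 0.06 -0.01  0.46]
```

```bash
python3 -m creep '[0,0,0,0.1,0, 0,0,0,0.2,0, 0,0,0,0.3,0, 0,0,0,0.3,0]'
python3 -m creep '[0,0,0,0.05,0, 0,0,0,0.1,0, 0,0,0,0.1,0]'
```

```text
t: 16.05
eef_pos: [630.0, 248.7, 41.6]
tcp_rot: [-0.0, 0.228, 0.974, -0.0]
wrist_force: [-0.3, -0.4, -3.1]
gripper_width: 51.5
finger_force: 29.9
t: 16.35
eef_pos: [630.3, 248.8, 41.2]
tcp_rot: [0.0, 0.228, 0.974, 0.0]
wrist_force: [-0.3, -0.4, -1.9]
gripper_width: 51.3
finger_force: 29.9
```

```bash
python3 -m creep '[0,0,0,0.05,0, 0,0,0,0.1,0, 0,0,0,0.1,0]'
python3 -m creep '[0,0,0,0.05,0, 0,0,0,0.05,0]'
```

```text
t: 16.65
eef_pos: [630.4, 248.8, 41.1]
tcp_rot: [0.0, 0.228, 0.974, 0.0]
wrist_force: [-3.1, -0.3, 3.4]
gripper_width: 51.3
finger_force: 29.9
t: 16.85
eef_pos: [630.4, 248.9, 41.1]
tcp_rot: [0.0, 0.228, 0.974, 0.0]
wrist_force: [-2.4, -0.3, 6.4]
gripper_width: 51.3
finger_force: 29.9
```

```bash
python3 -m creep '[0.85,0,0,-0.1,0, 0.85,0,0,-0.1,0, 0.85,0,0,-0.1,0, 0.85,0,0,-0.1,0, 0.85,0,0,-3,0, 0.85,0,0,-7,0, 0.85,0,0,-12,0, 1,0,0,-17,0, 1,0,0,-22,0, 1,0,0,-22,0]'
python3 - <<'E'
from h import *
rel((427,-82,240),(500,-60,262))
c=cap("wrist"); cv2.imwrite("pics/w5.png",c["image"]); W=cloud(c); p=W[abs(W[...,2]-37)<4];p=p[np.hypot(p[:,0]-630,p[:,1]-249)<70];print("captop",len(p),[np.round(x,1) for x in cv2.minEnclosingCircle(p[:,:2].astype(np.float32))],p[:,2].mean(),p[:,2].std())
E
```

```text
t: 17.85
eef_pos: [633.1, 249.6, 270.5]
tcp_rot: [0.008, 0.228, 0.974, 0.005]
wrist_force: [0.2, 0.7, 1.2]
gripper_width: 93.7
finger_force: 0.0
t 17.85 tcp [633.1 249.6 270.5] ythe 63.7 w 93.7 F [0.2 0.7 1.2] j6 -0.82
(427, -82, 240) -> [  3.81 -38.9    2.52]
(500, -60, 262) -> [ -1.79 -33.66   0.46]
captop 3191 [array([629.8, 249.1]), np.float64(53.5)] 38.324954710544645 0.931970000004094
```

View pics/w5.png

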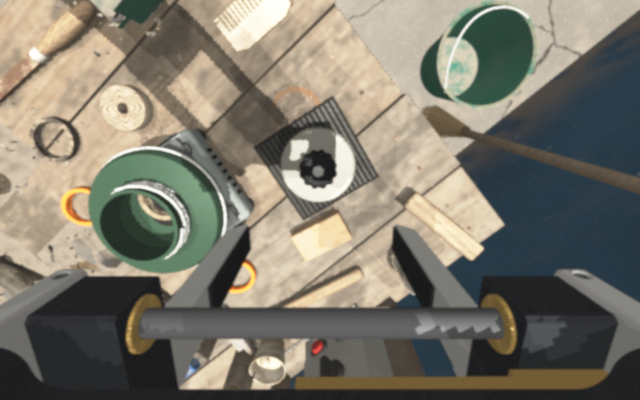

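The cap sits flat in the middle of the mat, grip up, at (318,168). The bowl mouth is open at (140,220) with the pale bangle inside. The dark bangle is at (55,139).

```bash
python3 -m creep '[1,-1.8,-33.7,0.4,0, 1,-1.8,-33.7,0.4,0, 1,-1.8,-33.7,0.4,0, 1,-1.8,-33.7,0.4,0, 1,-1.8,-33.7,0.4,0, 1,-1.8,-33.7,0.4,0, 1,-1.8,-33.7,0.4,0, 1,3.8,-38.8,2.5,0, 1,3.8,-38.8,2.5,0, 1,3.8,-38.8,2.5,0, 1,3.8,-38.8,2.5,0, 1,3.8,-38.8,2.5,0, 1,3.8,-38.8,2.5,0]'
python3 - <<'E'
from h import *
c=cap("wrist"); cv2.imwrite("pics/w6.png",c["image"]); W=cloud(c)
rel((427,-82,240))
R=np.hypot(W[...,0]-427,W[...,1]+82)
p=W[(R<45)&(W[...,2]>5)&(W[...,2]<25)].astype(np.float32)[:,:2]; print(len(p),cv2.minAreaRect(p),cv2.fitEllipse(cv2.convexHull(p)))
q=W[(R<110)&(W[...,2]>6)&(W[...,2]<60)&(R>45)]; print(len(q)); 
if len(q):
  a=np.degrees(np.arctan2(q[:,1]+82,q[:,0]-427)); d=np.hypot(q[:,0]-427,q[:,1]+82)
  for k in range(-180,180,20):
    m=(a>=k)&(a<k+20)
    if m.sum()>10: print(k,m.sum(),d[m].min().round(),q[m,2].max().round())
E
```

```text
t: 19.2
eef_pos: [425.1, -81.8, 234.4]
tcp_rot: [-0.0, 0.227, 0.974, 0.0]
wrist_force: [0.3, 0.4, -0.9]
gripper_width: 93.5
finger_force: 0.0
t 19.25 tcp [425.  -81.8 234.4] ythe 63.7 w 94.1 F [0.6 0.3 0. ] j6 -1.43
(427, -82, 240) -> [-0.18  0.07 -0.56]Traceback (most recent call last):
  File "<stdin>", line 5, in <module>
cv2.error: OpenCV(4.12.0) /io/opencv/modules/imgproc/src/convhull.cpp:143: error: (-215:Assertion failed) total >= 0 && (depth == CV_32F || depth == CV_32S) in function 'convexHull'
```

View pics/w6.png

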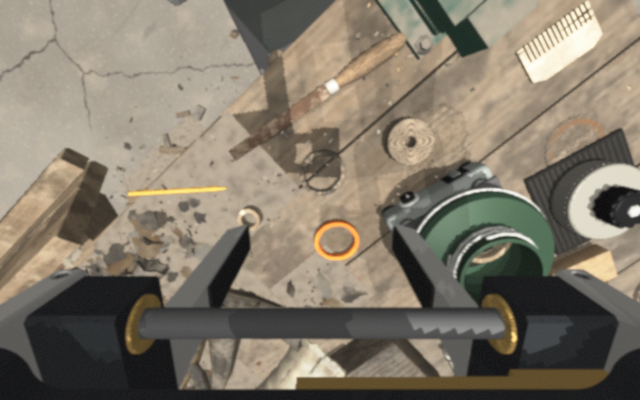

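The dark bangle is under the gripper at (323,170). The orange ring at (336,240) and the blank at (249,216) stand apart from it.

```bash
cat > ring.py <<'E'
from h import *
c=cap("wrist"); W=cloud(c); D=c["z_map"]
print(W.dtype,"valid",(D[145:195,298:348]>0).mean(),np.nanpercentile(W[145:195,298:348,2],[1,50,90,99]),np.round(world(c,323,170,z=7),1))
g=cv2.cvtColor(c["image"],cv2.COLOR_BGR2GRAY); m=np.zeros_like(g); z=np.nan_to_num(W[...,2]); z=cv2.GaussianBlur(z.astype(np.float32),(3,3),0)
m[140:200,293:353]=(z>5)[140:200,293:353]
ct=max(cv2.findContours(m,0,1)[0],key=cv2.contourArea)[:,0]; p=np.array([world(c,*q,z=9)[:2] for q in ct],np.float32)
print(len(p),cv2.minAreaRect(p),cv2.fitEllipse(p))
cv2.imwrite("pics/ring.png",np.hstack([cv2.resize(x[135:205,285:360],None,fx=5,fy=5,interpolation=0) for x in (c["image"],cv2.merge([m*255]*3))]))
rel((427,-82,240))
E
python3 ring.py
```

```text
float64 valid 0.9984 [-19.34788892   1.38516384  14.47883036  15.73100707] [424.9 -78.2   7. ]
136 ((427.5834045410156, -81.43661499023438), (62.47453308105469, 68.10905456542969), 46.84016418457031) ((427.9550476074219, -81.51254272460938), (61.72409439086914, 67.39608764648438), 39.61051559448242)
t 19.3 tcp [425.  -81.9 234.5] ythe 63.7 w 93.9 F [-0.3 -0.8 -0.2] j6 -1.43
(427, -82, 240) -> [-0.19  0.08 -0.55]
```

View pics/ring.png

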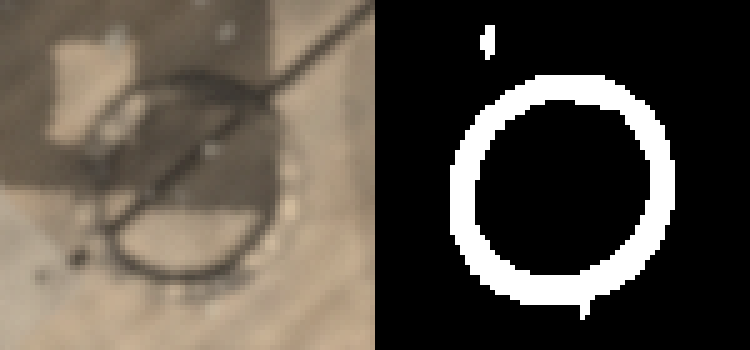

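```bash
python3 -m creep '[1,-0.2,0.15,4,8, 1,-0.2,0.15,9,16, 1,-0.2,0.15,13,20, 1,-0.2,0.15,17,20, 1,-0.2,0.15,20,20, 1,-0.2,0.15,22,20, 1,-0.2,0.15,22.3,20, 1,-0.2,0.15,22.3,20, 1,-0.2,0.15,22.3,20]'
python3 -c "
from h import *
rel((427.7,-81.5,5))"
```

```text
t: 20.2
eef_pos: [428.1, -82.0, 13.0]
tcp_rot: [0.001, 0.393, 0.919, 0.0]
wrist_force: [0.5, 0.5, 0.8]
gripper_width: 93.7
finger_force: 0.0
t 20.2 tcp [428.1 -82.   13. ] ythe 43.7 w 93.7 F [0.5 0.5 0.8] j6 -1.08
(427.7, -81.5, 5) -> [0.07 0.01 0.8 ]
```

```bash
python3 -m creep '[1,0,0,0.5,0, 1,0,0,0.8,0, 1,0,0,0.8,0, 0.3,0,0,0.8,0, 0.3,0,0,0.8,0, 0.3,0,0,0.8,0, 0.3,0,0,0.8,0, 0.3,0,0,0.8,0]'
python3 -c "
from h import *
rel((427.7,-81.5,5))"
```

```text
t: 21.0
eef_pos: [426.7, -81.7, 3.5]
tcp_rot: [0.0, 0.393, 0.919, 0.0]
wrist_force: [0.4, -0.5, 0.4]
gripper_width: 60.5
finger_force: 30.0
t 21.0 tcp [426.7 -81.7   3.5] ythe 43.7 w 60.5 F [ 0.4 -0.5  0.4] j6 -1.08
(427.7, -81.5, 5) -> [-0.06  0.09 -0.15]
```

```bash
python3 -m creep '[0.3,0,0,-3,0, 0.3,0,0,-7,0, 0.3,0,0,-12,0, 0.3,0,0,-17,0, 0.3,0,0,-20,0, 0.3,0,0,-20,0, 0.3,0,0,-20,0]'
python3 -c "
from h import *
rel((583,49,205),(583,49,152))"
```

```text
t: 21.7
eef_pos: [426.7, -81.7, 203.5]
tcp_rot: [0.0, 0.393, 0.919, 0.0]
wrist_force: [0.7, 0.7, -0.6]
gripper_width: 60.2
finger_force: 30.0
t 21.7 tcp [426.7 -81.7 203.5] ythe 43.7 w 60.2 F [ 0.7  0.7 -0.6] j6 -1.08
(583, 49, 205) -> [-1.34 20.33 -0.14]
(583, 49, 152) -> [-1.34 20.33  5.16]
```

```bash
python3 -m creep '[0.3,-0.3,5,0,0, 0.3,-0.6,9.5,0,0, 0.3,-0.9,14,0,0, 0.3,-1.2,18,0,0, 0.3,-1.35,20.3,0,0, 0.3,-1.35,20.3,0,0, 0.3,-1.35,20.3,2,0, 0.3,-1.35,20.3,3,0, 0.3,-1.35,20.3,3,0, 0.3,-1.35,20.3,3,0]'
python3 - <<'E'
from h import *
c=cap("wrist"); cv2.imwrite("pics/w7.png",c["image"]); W=cloud(c)
rel((583,49,151)); s=telemetry.sense()["eef_pos"]
R=np.hypot(W[...,0]-583,W[...,1]-49)
p=W[(R<45)&(abs(W[...,2]-s[2]-3)<14)].astype(np.float32); print("ring",len(p),np.percentile(p[:,2],[5,50,95]) if len(p) else 0); 
if len(p)>10: print(cv2.fitEllipse(p[:,:2]),cv2.minAreaRect(p[:,:2]))
p=W[(R>36)&(R<60)&(abs(W[...,2]-146)<5)].astype(np.float32); print("rim",len(p),cv2.minEnclosingCircle(p[:,:2]) if len(p) else 0)
c=cap("scene"); cv2.imwrite("pics/s7.png",cv2.resize(c["image"][120:240,240:400],None,fx=4,fy=4,interpolation=cv2.INTER_CUBIC))
E
```

```text
t: 22.7
eef_pos: [581.9, 48.1, 172.9]
tcp_rot: [-0.001, 0.394, 0.919, -0.0]
wrist_force: [-0.4, 0.4, 0.2]
gripper_width: 60.5
finger_force: 30.0
t 22.75 tcp [582.5  48.2 173.8] ythe 43.6 w 60.3 F [ 0.1 -0.4  0.1] j6 -0.78
(583, 49, 151) -> [0.02 0.09 2.28]
ring 4094 [173.99355545 183.40866089 186.06484909]Traceback (most recent call last):
  File "<stdin>", line 6, in <module>
cv2.error: OpenCV(4.12.0) /io/opencv/modules/imgproc/src/shapedescr.cpp:356: error: (-215:Assertion failed) n >= 0 && (depth == CV_32F || depth == CV_32S) in function 'fitEllipseNoDirect'
```

Run:
```python
from h import *
c=cap("wrist"); W=cloud(c); s=telemetry.sense()["eef_pos"]; f=lambda p: np.ascontiguousarray(p[:,:2],np.float32)
R=np.hypot(W[...,0]-583,W[...,1]-49)
p=f(W[(R<45)&(abs(W[...,2]-s[2]-9)<5)]); print("ring",len(p),cv2.minAreaRect(p))
p=f(W[(R>36)&(R<60)&(abs(W[...,2]-147)<4)]); print("rim",len(p),cv2.minEnclosingCircle(p))
c=cap("scene"); W=cloud(c); cv2.imwrite("pics/s7.png",cv2.resize(c["image"][120:240,240:400],None,fx=4,fy=4,interpolation=cv2.INTER_CUBIC))
R=np.hypot(W[...,0]-583,W[...,1]-49);p=f(W[(R>36)&(R<60)&(abs(W[...,2]-146)<3)]); print("rim",len(p),cv2.minEnclosingCircle(p) if len(p) else 0)
```

```text
ring 3362 ((582.5254516601562, 52.0104866027832), (72.4183120727539, 63.204833984375), 77.87617492675781)
rim 1387 ((583.1843872070312, 49.359352111816406), 44.53226089477539)
rim 197 ((583.0494995117188, 49.43571090698242), 45.67177963256836)
```

View pics/s7.png

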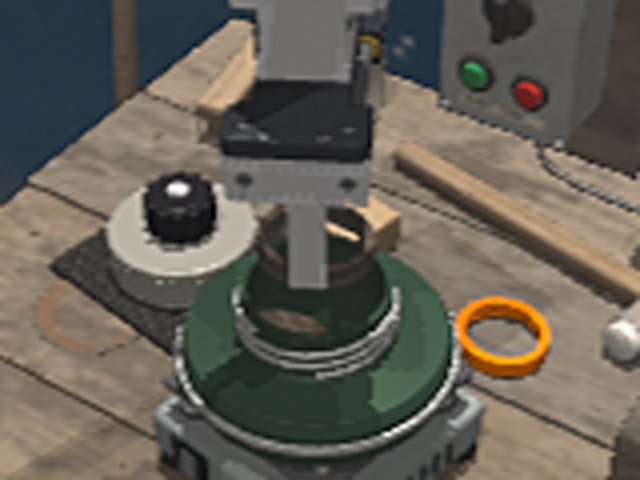

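The bangle is held level above the open mouth, at crop (318,245). I'll lower it and check its centring along tool x.

```bash
python3 -m creep '[0.3,0,0.1,1,0, 0.3,0,0.1,1.8,0, 0.3,0,0.1,2.1,0, 0.3,0,0.1,2.1,0, 0.3,0,0.1,2.1,0]'
python3 - <<'E'
from h import *
c=cap("wrist"); W=cloud(c); s=telemetry.sense(); q=s["tcp_rot"]; R=Ro.from_quat([q[1],q[2],q[3],q[0]]).as_matrix()
T=(W-s["eef_pos"])@R
for lo,hi in((-22,-12),(-12,0),(0,12),(12,22)):
  m=(T[...,1]>lo)&(T[...,1]<hi)&(abs(T[...,0])<42)&(abs(T[...,2]+10)<4); x=T[m][:,0]; print(lo,len(x),np.percentile(x,[1,99]).round(1) if len(x) else 0)
rel((583.1,49.4,150))
E
```

```text
t: 23.35
eef_pos: [583.4, 49.4, 152.3]
tcp_rot: [-0.0, 0.393, 0.919, -0.0]
wrist_force: [0.3, 0.6, -0.8]
gripper_width: 60.1
finger_force: 30.0
-22 434 [-29.2  29.5]
-12 447 [-32.1  33.3]
0 440 [-31.3  33.4]
12 483 [-26.5  30.3]
t 23.4 tcp [583.6  49.4 152.6] ythe 43.7 w 60.1 F [-0.2  0.1 -0.5] j6 -0.77
(583.1, 49.4, 150) -> [ 0.03 -0.04  0.26]
```

```bash
python3 -m creep '[0.3,-0.1,0,0.2,0, 0.3,-0.1,0,0.2,0, 1,-0.1,0,0.2,0, 1,-0.1,0,0.2,0, 1,-0.1,0,0.2,0, 1,-0.1,0,0.2,0, 1,-0.1,0,0.2,0, 1,-0.1,0,-2,0, 1,-0.1,0,-6,0, 1,-0.1,0,-10,0, 1,-0.1,0,-13,0, 1,-0.1,0,-13,0]'
python3 - <<'E'
from h import *
c=cap("wrist"); a=cap("scene")["image"]; rel()
cv2.imwrite("pics/end.png",np.hstack([c["image"],cv2.resize(a[120:240,240:400],(533,400))])[:,:] if 0 else cv2.resize(np.hstack([c["image"][:,60:500],cv2.resize(a[150:350,230:390],(320,400))]),(760,400)))
E
```

```text
t: 24.6
eef_pos: [586.1, 48.7, 288.9]
tcp_rot: [0.005, 0.393, 0.919, 0.002]
wrist_force: [0.3, -0.1, 0.5]
gripper_width: 93.8
finger_force: 0.0
t 24.7 tcp [584.4  48.7 282.9] ythe 43.7 w 94.3 F [ 0.  -0.2 -0.1] j6 -0.78
```

View pics/end.png

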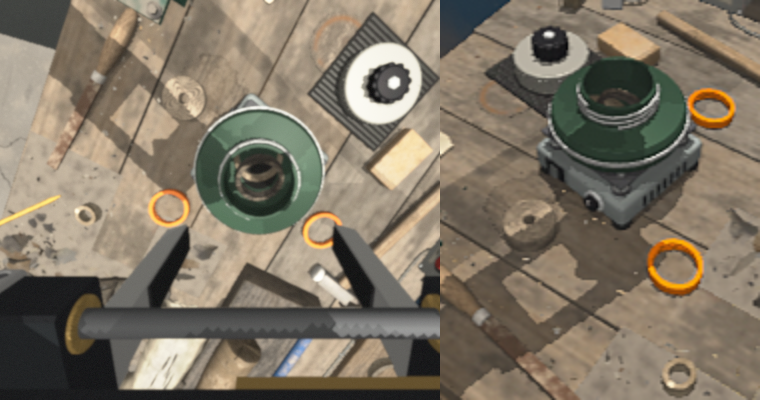

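The bangle is inside the bowl at (258,172), the bystanders are where they were, and the cap is on the mat. I'll check numerically that the bangle isn't caught in the bore.

Run:
```python
from h import *
c=cap("wrist"); W=cloud(c); R=np.hypot(W[...,0]-583,W[...,1]-49)
z=W[R<34][:,2]; z=z[~np.isnan(z)]; print(np.percentile(z,[1,25,50,75,95,99,100]).round(),len(z))
z0=telemetry.sense(); print(z0["t"])
if np.percentile(z,99)<113: job.sign_off(); print("signed")
```

```text
[ 81. 396. 399. 410. 416. 417. 418.] 11771
24.75
```

Run:
```python
from h import *
c=cap("wrist"); W=cloud(c); R=np.hypot(W[...,0]-583,W[...,1]-49)
z=W[(R<34)&(W[...,2]<160)][:,2]; print(np.percentile(z,[1,25,50,75,95,99,100]).round(),len(z))
if np.percentile(z,99)<113: job.sign_off(); print("signed")
```

```text
[ 80.  82.  91. 104. 116. 118. 119.] 2176
```

Run:
```python
from h import *
c=cap("wrist"); W=cloud(c); np.savez("w9.npz",**c)
x=W[...,0]-583;y=W[...,1]-49;R=np.hypot(x,y); m=(R<40)&(W[...,2]<160)
for lo in range(80,135,5):
  k=m&(W[...,2]>=lo)&(W[...,2]<lo+5)
  if k.any(): print(lo,k.sum(),"x",np.percentile(x[k],[5,50,95]).round(),"y",np.percentile(y[k],[5,50,95]).round())
v,u=np.where(m); b=(u.min(),u.max(),v.min(),v.max()); print(b)
g=np.where(m,W[...,2],0)[b[2]:b[3]:3,b[0]:b[1]:3]
for r in g: print(" ".join(f"{int(i):3d}" if i else "  ." for i in np.nan_to_num(r)))
```

```text
80 1181 x [-31.  -0.  30.] y [-29.  -0.  31.]
85 106 x [-10.  12.  27.] y [-28. -12.  12.]
90 225 x [-12.  21.  31.] y [-31. -15.  15.]
95 390 x [-33.   6.  32.] y [-33.  -7.  32.]
100 106 x [-26.  -0.  30.] y [-32.   2.  28.]
105 175 x [-26. -12.  22.] y [-26.  16.  28.]
110 208 x [-24. -17.  11.] y [-17.  17.  27.]
115 192 x [-23. -14.  13.] y [-38.  11.  24.]
120 41 x [-33.   8.  39.] y [-40. -34.  -0.]
125 51 x [-31.   5.  39.] y [-40. -34.   8.]
130 47 x [-31.   8.  39.] y [-40. -35.  -4.]
(np.int64(285), np.int64(354), np.int64(152), np.int64(221))
  .   .   .   .   .   .   .   .   .   .  81  82  81  81  82   .   .   .   .   .   .   .   .
  .   .   .   .   .   .   .  81  80  82  82  81  82  82  81  81  80  81   .   .   .   .   .
  .   .   .   .   . 147  82  81  80  81  81 108 107 109 106  81  82  81  82  95   .   .   .
  .   .   .   .  97  95  81  80  81 107 110 113 115 114 112 113 109 103  82  97  96   .   .
  .   .   .  82  96  96  80 105 109 114 117 119 119 118 116 117 116 111 105  96  81  82   .
  .   . 146  81  94  96 104 111 116 117 116 116 115 114 116 114 116 115 113 102
[... 876 characters left out ...]
  89  89  86  85  88  89  90   .  96  96   .   .   .   .
  . 145   .   .   .   .   .  97  96  95  94  92  91  92  94  95  94  94   .   .   .   .   .
  .   . 139 129 119   .   .   .   .  94  93  93  94  93  93  92   .   .   .   .   . 126   .
  .   . 147 137   .   .   .   .   .   .   .   .   .   .   .   .   .   .   .   .   .   .   .
  .   .   . 145   . 129   .   .   .   .   .   .   .   .   .   .   .   .   .   .   . 144   .
  .   .   .   . 146 138 132 127   .   .   . 114   .   .   .   .   .   .   .   . 144   .   .
  .   .   .   .   . 147 142   . 132   .   .   . 124 125 126   .   .   .   . 146   .   .   .
  .   .   .   .   .   .   .   .   .   . 137 136   . 135 137 138   .   .   .   .   .   .   .
```

The bangle lies inside the bowl, clear of the neck. One side is on the floor and it leans on the paler bangle, so it is a stable rest. I'll hand the job in.

```bash
python3 -c "
from h import *
print(job.sign_off())"
```

```text
the job is handed in; nothing more can be done
None
```

The job is handed in at about 25 s: the cap is unscrewed and set grip-up in the middle of the mat, and the dark bangle is in the bowl, leaning on the paler bangle with its high edge (about 119 mm) slightly above the shoulder height (114 mm) but clear of the neck walls; nothing else was moved.

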